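# Empty the reject tray into the locked box and hold the key turned

## Task

Tip the rejected bolts and the bearing from the scoop tray into the hopper on top of the grey reject box, then set the empty tray down upright on the bench. Take the key with the square head (leave the round-headed one in the block), work it down past the stiff wafers of the lock on the box top until it is fully home - wiggle it sideways rather than forcing it - and turn it a quarter clockwise as far as it goes, so that the slide gate under the hopper opens and all the parts drop into the box. The key springs back, so finish while still holding it turned; do not disturb the drill jig, pulley or marker.

Things in the scene. Friction and masses are not known exactly. Their poses are not given: they have to be found in the camera images.
- tray: aluminium scoop tray 130 long, 86 wide, walls 28 high, 3 mm thick; origin under the middle of the floor, x toward the open lip (x = +65, no wall there), z up. Upright black rubber grip at the closed end: 14 thick along x, 34 wide along y, centred at x = -58, z = 43 to 85. 140 to 235 g. Parts slide out when it is tipped lip-down by 30 to 40 degrees
- reject_bolt_0: one of three steel M10 bolts, 52 mm long, hex head 17 mm, lying in the tray with their length along the tray, heads toward the open lip; origin under the middle of its length, its y axis runs along the bolt to the head; 50 g
- reject_bolt_1: one of three steel M10 bolts, 52 mm long, hex head 17 mm, lying in the tray with their length along the tray, heads toward the open lip; origin under the middle of its length, its y axis runs along the bolt to the head; 50 g
- reject_bolt_2: one of three steel M10 bolts, 52 mm long, hex head 17 mm, lying in the tray with their length along the tray, heads toward the open lip; origin under the middle of its length, its y axis runs along the bolt to the head; 50 g
- reject_bearing: ball bearing, 52 mm across, 15 high, flat in the tray near its lip; origin under its centre; 120 g
- reject_box: fixed grey sheet-steel box 160 (x) by 260 (y) by 140 high with a clear front window; origin under its centre, front (-x) toward the robot. Hopper in its +y half, lock on the deck of its -y half. Inside floor 4 mm above the bench
- hopper_mouth (a point): centre of the hopper's mouth, level with its rim, 165 mm above the bench; clear opening 132 (box x) by 120 (box y) inside a 4 mm thick rim that stands 25 mm above the box top; it narrows slightly to 120 by 106 at the closed gate, 74 mm below the rim
- keyhole (a point): centre of the keyhole on the upper face of the brass lock plate (46 mm square, 145 mm above the bench). Axes as the box: the slot is 17 long along x, 6.6 wide along y, straight down, with a 2.5 mm chamfer. Under it sit two stiff wafers at the two ends of the slot; the key's point meets them about 15 and 8 mm before it is home
- wafer0 (a joint): hidden wafer at the slot's +x end, met first: 0 sticking 2.3 mm into the key's path, 0.0023 pushed back clear of a centred blade. It sticks where it is left. Moving the key to and fro along the slot by 1 to 2 mm while lowering it shoves the wafers aside with 5 to 10 N; a straight push often jams and needs 30 to 80 N
- wafer1 (a joint): hidden wafer at the slot's -x end, 7 mm lower, otherwise the same
- box_key: key with a square black head, upright in the block. Origin on its axis at the shoulder under the head, on the block or (home) the lock plate; z up. Collar 15 across to z = 6, flat grip 32 (x) by 10 (y) to z = 42. Below: neck 5.8 across to z = -9, blade 12 (x) by 5 (y), blunt point at z = -33. Either way round fits. 50 g. Turns only when home; turned, it is trapped
- round_key: other key, the same but with a round head 36 mm across; stays in the block
- key_block: fixed beech block 112 (x) by 46 (y) by 40 high, origin under its centre; key slots 37 deep at x = -28 and +28, 15 by 7 mm, long side along x; either key may stand in either slot
- lock_barrel (a joint): turn of the lock barrel: 0 at rest, grows clockwise seen from above, stop at 1.57; springs back with 0.035 N m rising to 0.09 N m (more while parts lie on the gate). The key has about 0.15 rad of play in it, so the key itself turns up to about 1.7
- slide_gate (a joint): opening of the flat slide gate under the hopper, in m, linked to the barrel: 0 closed, 0.109 at the barrel's stop; it slides toward box -y (toward the lock)
- drill_jig: bystander: white drill jig 45 x 75 x 38 mm, origin under its centre
- pulley: bystander: toothed pulley 54 mm across, 29 high, origin under its centre
- marker: bystander: marker pen 135 mm long, 16 high, origin under its centre

How it is judged (in metres and radians):
On the way, in this order (a step that is already met when the one before it is completed fails the run):
1. the three bolts and the bearing all lie in the hopper on the closed gate (x of reject_bolt_0 in the frame of reject_box between -0.078 and 0.078 m and y of reject_bolt_0 in the frame of reject_box between -0.01 and 0.13 m and z of reject_bolt_0 in the frame of reject_box between 0.08 and 0.165 m and x of reject_bolt_1 in the frame of reject_box between -0.078 and 0.078 m and y of reject_bolt_1 in the frame of reject_box between -0.01 and 0.13 m and z of reject_bolt_1 in the frame of reject_box between 0.08 and 0.165 m and x of reject_bolt_2 in the frame of reject_box between -0.078 and 0.078 m and y of reject_bolt_2 in the frame of reject_box between -0.01 and 0.13 m and z of reject_bolt_2 in the frame of reject_box between 0.08 and 0.165 m and x of reject_bearing in the frame of reject_box between -0.078 and 0.078 m and y of reject_bearing in the frame of reject_box between -0.01 and 0.13 m and z of reject_bearing in the frame of reject_box between 0.08 and 0.165 m and value of joint slide_gate below 0.008 m), for 0.3 s.
2. the square-headed key is fully home in the lock, not yet turned (horizontal distance between box_key and keyhole below 0.004 m and z of box_key in the frame of keyhole between -0.003 and 0.003 m and angle between box_key's own z axis and vertical below 0.12 rad and value of joint lock_barrel below 0.4 rad), for 0.05 s.
At the end, for the whole second after the job is handed in: square-headed key home in the lock (within 3 mm, upright), held by the fingers, barrel turned over 1.35 rad, gate open over 90 mm; all bolts and the bearing inside the box below the hopper; tray upright on the bench, released (horizontal distance between box_key and keyhole below 0.004 m and z of box_key in the frame of keyhole between -0.003 and 0.003 m and angle between box_key's own z axis and vertical below 0.12 rad and height (world z) of tray below 0.006 m and angle between tray's own z axis and vertical below 0.08 rad and linear speed of tray below 0.02 m/s and contact force between the fingers and tray below 0.05 N and value of joint lock_barrel above 1.35 rad and velocity of joint lock_barrel below 0.1 rad/s and value of joint slide_gate above 0.09 m and contact force between the fingers and box_key above 1 N and x of reject_bolt_0 in the frame of reject_box between -0.078 and 0.078 m and y of reject_bolt_0 in the frame of reject_box between -0.13 and 0.13 m and z of reject_bolt_0 in the frame of reject_box between -0.01 and 0.065 m and x of reject_bolt_1 in the frame of reject_box between -0.078 and 0.078 m and y of reject_bolt_1 in the frame of reject_box between -0.13 and 0.13 m and z of reject_bolt_1 in the frame of reject_box between -0.01 and 0.065 m and x of reject_bolt_2 in the frame of reject_box between -0.078 and 0.078 m and y of reject_bolt_2 in the frame of reject_box between -0.13 and 0.13 m and z of reject_bolt_2 in the frame of reject_box between -0.01 and 0.065 m and x of reject_bearing in the frame of reject_box between -0.078 and 0.078 m and y of reject_bearing in the frame of reject_box between -0.13 and 0.13 m and z of reject_bearing in the frame of reject_box between -0.01 and 0.065 m); the arm keeps its last pose, push and grip.
It fails at once if the round-headed key is taken out or shifted (more than 15 mm) (distance of round_key from where it was at the start of the episode above 0.015 m).
It fails at once if the key is forced on its way in: more than 80 N between it and the box before it is home (contact force between box_key and reject_box above 80 N and z of box_key in the frame of keyhole above 0.004 m).
It fails at once if the drill jig is pushed away (more than 25 mm) (distance of drill_jig from where it was at the start of the episode above 0.025 m).
It fails at once if the pulley is pushed away (more than 25 mm) (distance of pulley from where it was at the start of the episode above 0.025 m).
It fails at once if the marker is pushed away (more than 25 mm) (distance of marker from where it was at the start of the episode above 0.025 m).
It also fails if it takes over 72 s, if anything falls off the work surface, if the arm or the gripper's body presses on something with over 40 N, if the wrist force passes 120 N, or if a joint passes its speed limit or range.

## Robot

A 7-joint arm with a two-finger parallel gripper is mounted at the origin on a cart in front of the work surface, level with it; the furniture and walls round the work are solid. World frame = base frame: x ahead of the robot, y to its left, z up, the work surface at z = 0. Lengths are in mm, angles in rad, forces in N, time in s.
With the tool pointing down it reaches from about 400 to 875 mm from the base axis. Payload 19.3 kg.
Tool frame: the origin (TCP) lies at the very end of the fingers, on their centre line; the grasp point (between the pads) lies 19 mm behind it; z points along the fingers, y is the line along which they close (so a half turn about z gives the same grasp; the last joint's range is limited). The gripper opens to 85 mm and grips with 20 to 120 N. Pads are 22 mm wide; open, the fingers measure 114 mm over their backs; the gripper's body (76 mm by 85 mm) begins 54 mm behind the grasp point. The pads swing forward as they close: fully open they stand 13 mm farther back than shut.
Start: joints at [-1.393, 0.521, -0.036, 1.599, 0.021, 1.021, -0.113], TCP at [153.314, 605.895, 231.291] pointing down, gripper open.
Joint ranges: [-2.91, 2.91], [-0.3, 2.13], [-1.5, 1.42], [0.17, 2.43], [-1.26, 4.41], [0.16, 1.93], [-2.52, 2.52]. Speed limits (rad/s): [1.89, 1.89, 2.39, 2.39, 3.01, 3.01, 3.01].

## Interface

Orientations are given as a 3x3 rotation matrix whose columns are the frame's x, y, z axes.
In Python, from workcell import robot gives the robot as it stands. Calls block until the motion is done:
- robot.movep(position, orientation): joint-space move of the TCP to a pose.
- robot.movel(position, frame=None, max_speed=150, guard=None): straight line of the TCP; frame=None keeps the orientation; max_speed is the mean speed in mm/s. With guard (N) it stops when the force on the tool has changed by that much, and returns True; else False.
- robot.goto_joints(angles): joint-space move.
- robot.open_gripper() and robot.clamp(): open the fingers fully, or close them until they stop; the grip force is fixed at half the most.
- robot.wait(seconds).
- robot.inverse_kinematics(position, orientation): joint angles nearest the present ones, or None.
- robot.read_state(): the state.
- robot.camera(name): name is "side" or "top"; returns a dict with "image" (384x512x3 uint8, blue, green, red), "range_z" (384x512 float32, mm along the optical axis (not along the pixel's ray), 0 where there is no reading), "fx", "fy", "cx", "cy" (pixels), "cam_to_world" (4x4, takes a point from camera to world coordinates). Camera axes: x right, y up, looking along -z (the intrinsics and any distortion apply to the point x, -y, -z); pixel columns grow to the right and rows downward; lengths in mm; the calibration is good to about 2 mm. A picture is of the moment at which its call begins.
A pose or a line that the arm cannot do raises robot.PlanningError and nothing moves.
- robot.finish_job(): hands the job in; it is judged then, once.
Trained networks look in a picture, given as the dict that the camera call returned (one of the last four; its "shot" number tells which), for a name from the list of things; names that differ only in an ending like _2 or _b are one class to them, and where a whole thing is asked for, a point or a joint stands for the part that bears it (a point fixed in the world has none). Each returns a list of dicts, best first, with "conf" (0 to 1); they miss things now and then, are a little off and sometimes report something else, mostly with a low value. They report only what shows in the picture. A call takes as long as a camera call.
- robot.recognise(picture, thing): "centre" ([column, row] in pixels, amid what is visible of it).
The state is a dict: "time": time; "qpos": joint angles; "qvel": joint speeds; "joint_efforts": joint torques, N m; "eef_pos": TCP position; "tool_rot": TCP orientation; "ft_force": force on the tool from outside, world axes, zero at the start; "torque": the same for the moment, N m; "finger_gap": finger opening in mm; "gripper_force": force on a finger pad.
Only numpy, scipy, OpenCV 4.12 (cv2) and the standard library are available. Lean on these libraries where they do the work, as an engineer would, in place of code of your own. Each camera call takes 0.05 s, during which the arm holds its last target. There are 200 camera calls.

## Working session

There is one attempt and no reset: what is moved stays moved. The work goes in short steps, each a Python script; the robot and the scene stay as the last script left them, time stands still between calls to the robot, and variables do not carry over. Pictures are saved under pics/ and viewed, at most 10 in all, crops included, and the job is handed in when it is done.

```bash
ls; mkdir -p pics
cat > h.py <<'E'
import numpy as np, cv2
from workcell import robot
def pts(p):
    d=p["range_z"]; v,u=np.mgrid[0:384,0:512]
    c=np.stack([(u-p["cx"])/p["fx"]*d,-(v-p["cy"])/p["fy"]*d,-d,np.ones_like(d)],-1)
    w=(c@np.array(p["cam_to_world"]).T)[...,:3]; w[d==0]=np.nan
    return w
def at(w,c,r=2):
    u,v=int(round(c[0])),int(round(c[1])); return np.nanmedian(w[max(v-r,0):v+r+1,max(u-r,0):u+r+1].reshape(-1,3),0)
E
python3 - <<'E'
from h import *
for n in("top","side"):
    p=robot.camera(n); w=pts(p); cv2.imwrite(f"pics/{n}0.png",p["image"]); np.savez(f"{n}0.npz",w=w,img=p["image"])
    print(n,[k for k in p], p["fx"],np.round(p["cam_to_world"],3).tolist())
    for t in("tray","reject_bolt_0","reject_bearing","reject_box","hopper_mouth","keyhole","box_key","round_key","key_block","drill_jig","pulley","marker"):
        print(t,[(np.round(r["centre"]).tolist(),round(r["conf"],2),np.round(at(w,r["centre"])).tolist()) for r in robot.recognise(p,t)[:3]])
print(robot.read_state())
E
```

```text
pics
workcell.py
top ['image', 'range_z', 'fx', 'fy', 'cx', 'cy', 'cam_to_world', 'shot'] 440.0086707409213 [[-0.0, 0.984, -0.179, 297.863], [-1.0, 0.003, 0.018, 132.939], [0.019, 0.179, 0.984, 1355.855], [0.0, 0.0, 0.0, 1.0]]
tray [([156.0, 217.0], 0.55, [477.0, 394.0, 4.0])]
reject_bolt_0 []
reject_bearing [([166.0, 201.0], 0.61, [527.0, 364.0, 7.0])]
reject_box [([251.0, 164.0], 0.92, [612.0, 104.0, 140.0])]
hopper_mouth [([249.0, 162.0], 0.64, [617.0, 110.0, 140.0])]
keyhole [([244.0, 162.0], 0.65, [626.0, 124.0, 97.0])]
box_key [([331.0, 203.0], 0.43, [517.0, -139.0, 42.0])]
round_key [([345.0, 208.0], 0.41, [501.0, -184.0, 41.0])]
key_block [([337.0, 207.0], 0.56, [504.0, -160.0, 41.0])]
drill_jig [([218.0, 238.0], 0.7, [411.0, 201.0, 22.0]), ([245.0, 163.0], 0.69, [617.0, 121.0, 127.0])]
pulley [([338.0, 155.0], 0.73, [671.0, -173.0, 26.0])]
marker [([135.0, 256.0], 0.59, [357.0, 451.0, 15.0])]
side ['image', 'range_z', 'fx', 'fy', 'cx', 'cy', 'cam_to_world', 'shot'] 409.7335028838383 [[0.889, 0.191, -0.417, -38.095], [-0.459, 0.34, -0.821, -991.867], [-0.015, 0.921, 0.39, 650
[... 690 characters left out ...]
018e-05, -9.52496345e-04, -2.14703412e-03,  3.26191083e-04,
        6.23695346e-04,  1.18567049e-04, -9.47992630e-05]), 'joint_efforts': array([ 2.05631375e-03, -9.26847267e+01,  1.97919823e+00, -3.70244658e+01,
        1.82139489e-02,  1.99391725e-03,  4.03965237e-05]), 'eef_pos': array([153.30031159, 605.91571971, 231.30284971]), 'tool_rot': array([[-9.69441495e-01,  2.45322618e-01, -2.39357118e-05],
       [ 2.45322618e-01,  9.69441495e-01,  1.69636089e-05],
       [ 2.73658292e-05,  1.05732549e-05, -1.00000000e+00]]), 'ft_force': array([-0.57529788, -0.3297051 , -0.27729123]), 'torque': array([-0.01362122, -0.01525294,  0.07386653]), 'gripper_force': 0.0, 'finger_gap': 85.46406075441296}
```

Run:
```python
import cv2
a=cv2.imread("pics/top0.png"); cv2.imwrite("pics/topz.png",cv2.resize(a[100:310,110:390],None,fx=2.85,fy=2.85,interpolation=cv2.INTER_CUBIC))
b=cv2.imread("pics/side0.png"); cv2.imwrite("pics/sidez.png",cv2.resize(b[120:320,140:400],None,fx=3,fy=3,interpolation=cv2.INTER_CUBIC))
```

```text
(no output)
```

View pics/topz.png

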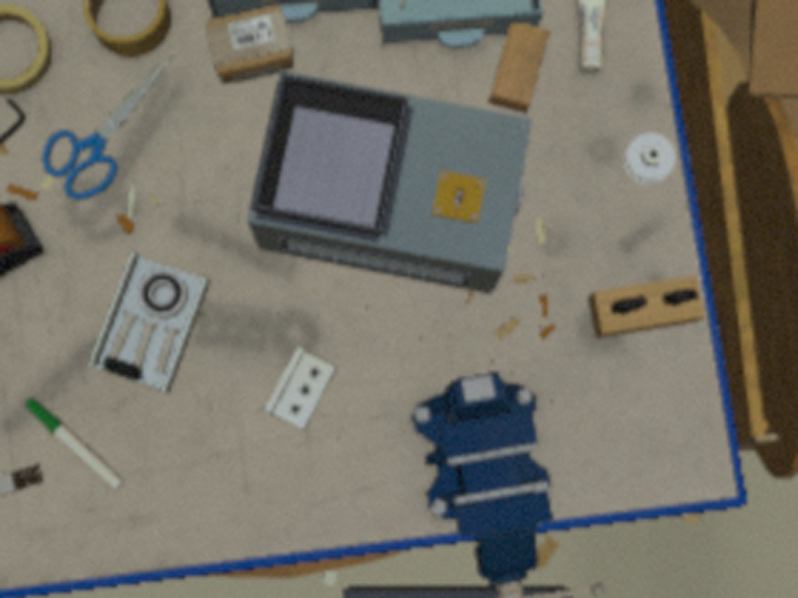

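View pics/sidez.png

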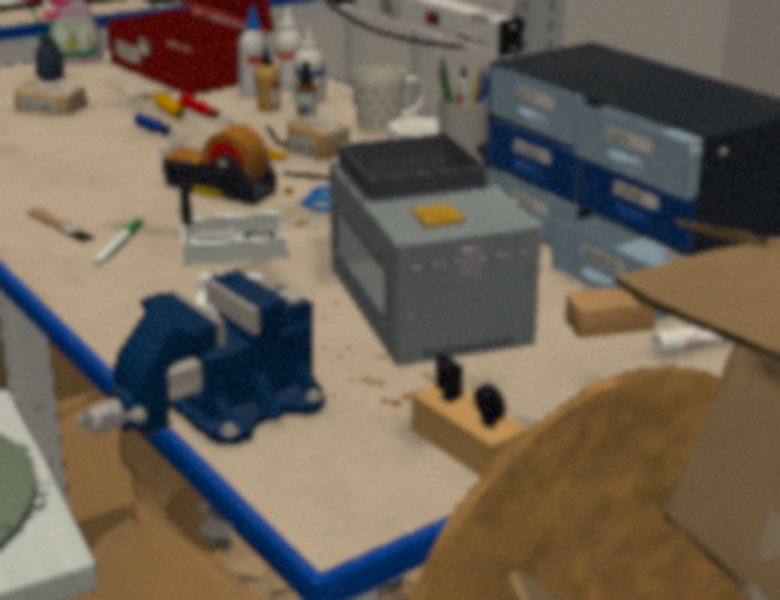

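```bash
cat > m.py <<'E'
from h import *
def rect(P):
    (c,s,a)=cv2.minAreaRect(P.astype(np.float32)); b=cv2.boxPoints((c,s,a)); e=b[1]-b[0]; f=b[2]-b[1]
    l=e if np.hypot(*e)>np.hypot(*f) else f
    return np.round(c,1),np.round(s,1),"longyaw",round(float(np.degrees(np.arctan2(l[1],l[0]))),1),len(P)
def sel(w,x,y,z):
    return w[(w[...,0]>x[0])&(w[...,0]<x[1])&(w[...,1]>y[0])&(w[...,1]<y[1])&(w[...,2]>z[0])&(w[...,2]<z[1])]
E
python3 - <<'E'
from m import *
for n in("top","side"):
    f=np.load(n+"0.npz"); w=f["w"]; img=f["img"]; hsv=cv2.cvtColor(img,cv2.COLOR_BGR2HSV)
    print(n)
    for nm,x,y,z in(("deck+",(480,800),(-80,260),(132,150)),("rim",(480,800),(-20,260),(155,175)),("boxall",(480,800),(-80,260),(120,175)),("block",(440,580),(-240,-90),(35,46)),
      ("keys",(440,580),(-240,-90),(55,95)),("keyA",(440,580),(-160,-90),(55,95)),("keyB",(440,580),(-240,-162),(55,95)),("traywall",(380,600),(280,470),(18,36)),("grip",(380,600),(280,480),(60,95)),("bench",(450,500),(100,250),(-20,20))):
        q=sel(w,x,y,z)
        if len(q)>4: print(nm,*rect(q[:,:2]),"z",np.round(np.percentile(q[:,2],[5,50,95]),1),"med",np.round(np.median(q,0),1))
    m=(hsv[...,0]>17)&(hsv[...,0]<30)&(hsv[...,1]>150)&(np.abs(w[...,2]-145)<12)
    print("plate",*rect(w[m][:,:2]),np.median(w[m],0), w[m].mean(0))
E
```

```text
top
deck+ [627.8 117.1] [260.8 162.2] longyaw 79.0 2863 z [135.8 140.5 145.9] med [611.   63.7 140.5]
rim [638.8 175.7] [128.  141.6] longyaw -11.0 362 z [156.2 163.9 168.5] med [644.7 179.4 163.9]
boxall [627.3 114.7] [265.7 162.4] longyaw 79.0 3496 z [129.4 140.7 164. ] med [614.5  78.  140.7]
block [ 507.4 -159.4] [ 46.8 114. ] longyaw -80.5 435 z [36.2 39.9 44.5] med [ 504.3 -160.1   39.9]
keys [ 507.3 -160.6] [10.7 88.7] longyaw -80.4 93 z [63.2 78.  83.5] med [ 506.6 -169.9   78. ]
keyA [ 502.5 -132.2] [10.3 31.1] longyaw -83.0 46 z [63.9 78.8 84.1] med [ 501.2 -130.6   78.8]
keyB [ 511.8 -187.4] [10.5 34.7] longyaw -84.7 47 z [62.6 77.  82. ] med [ 510.5 -184.7   77. ]
traywall [456.6 387.1] [ 94.4 203.6] longyaw -22.7 302 z [18.2 24.  33.2] med [501.8 369.6  24. ]
grip [434.9 391.4] [34.5 13.7] longyaw 73.6 63 z [69.5 84.2 88.4] med [434.5 388.5  84.2]
bench [475.  175.1] [149.   49.9] longyaw 90.0 753 z [-4.9 -0.1  4.4] med [ 4.754e+02  1.722e+02 -1.000e-01]
plate [681.9 111.5] [865.3 149.5] longyaw 66.2 178 [598.11098771  47.35160932 144.93355017] [604.51312818  51.78701748
[... 409 characters left out ...]
.8]
keys [ 506.4 -165.1] [12.6 90.6] longyaw -79.5 196 z [57.2 70.6 84. ] med [ 505.8 -153.7   70.6]
keyA [ 501.  -137.1] [12.5 33.5] longyaw -78.2 99 z [56.5 72.5 84.8] med [ 500.5 -142.7   72.5]
keyB [ 510.7 -193. ] [11.5 34.4] longyaw -76.6 97 z [57.5 70.1 81.6] med [ 509.2 -196.9   70.1]
traywall [459.1 383.8] [106.3 202.6] longyaw -23.1 313 z [18.8 24.4 34.1] med [497.1 362.7  24.4]
grip [433.6 381.6] [26.7 12. ] longyaw 69.2 34 z [65.6 80.8 89.3] med [432.2 375.2  80.8]
bench [493.1 174.8] [147.2  18.6] longyaw 87.2 32 z [0.1 2.5 4. ] med [492.5 119.1   2.5]
plate [596.8  42.2] [41.  39.8] longyaw 75.1 67 [596.53623226  40.48140412 146.81267556] [595.52050364  39.85007099 146.89224668]
```

```bash
cat >> m.py <<'E'
def Rz(a): c,s=np.cos(a),np.sin(a); return np.array([[c,-s,0],[s,c,0],[0,0,1.]])
def Ry(a): c,s=np.cos(a),np.sin(a); return np.array([[c,0,s],[0,1,0],[-s,0,c]])
G={0:np.array([[0,1,0],[1,0,0],[0,0,-1.]]).T,1:np.array([[0,-1,0],[-1,0,0],[0,0,-1.]]).T}  # hand in tray frame, columns (Y,X,-Z)
GT=np.array([-58,0,46.])  # TCP in tray frame
def tcp_from_lip(lip,psi,th,k,L=np.array([65,0,0.])):
    R=Rz(psi)@Ry(th); return lip+R@(GT-L), R@G[k]
E
python3 - <<'E'
from m import *
f=np.load("top0.npz"); w=f["w"]; img=f["img"]; hsv=cv2.cvtColor(img,cv2.COLOR_BGR2HSV)
b=np.radians(-11); m=(hsv[...,0]>15)&(hsv[...,0]<32)&(hsv[...,1]>120)&(np.abs(w[...,2]-145)<12)&(np.abs(w[...,0]-600)<40)&(np.abs(w[...,1]-45)<40)
print("plate",rect(w[m][:,:2]),w[m].mean(0))
m=(w[...,0]>380)&(w[...,0]<600)&(w[...,1]>290)&(w[...,1]<470)&(w[...,2]>10)&(w[...,2]<100)
n,l,s,c=cv2.connectedComponentsWithStats(m.astype(np.uint8))
i=1+np.argmax(s[1:,4]); q=w[l==i]; print("tray",rect(q[:,:2]))
g=q[q[:,2]>70]; print("grip",rect(g[:,:2]),g.mean(0))
q=sel(w,(520,760),(40,260),(145,172)); print("rim",rect(q[:,:2]))
d=sel(w,(520,760),(40,260),(80,100)); print("gate",rect(d[:,:2]), np.median(d[:,2]))
# hopper in box frame: deck seen only in -y part
c=np.array([627.5,116.,0]); 
for nm,P in(("rim",q),("gate",d)):
    B=(P-c)@Rz(b); print(nm,np.round(np.percentile(B[:,:2],[1,5,50,95,99],axis=0),1).tolist())
phi=np.radians(-22.7); hop=c+Rz(b)@np.array([0,60,165.])
for k in(0,1):
    R=Rz(phi)@G[k]; q=robot.inverse_kinematics([435,391,46],R); print("pick",k,None if q is None else np.round(q,2))
    for nm,ps in(("+x",0),("-y",-90),("-xy",-45),("+y",90)):
        psi=b+np.radians(ps); dirv=np.array([np.cos(psi),np.sin(psi),0])
        o=[]
        for th in(0,25,45):
            p,R=tcp_from_lip(hop-dirv*25+[0,0,0],psi,np.radians(th),k); q=robot.inverse_kinematics(p,R); o.append(None if q is None else np.round(q,2).tolist())
        print(k,nm,o)
kh=np.array([598,46,153.])
for nm,p,yaw in(("key",np.array([502.7,-132.3,48]),np.radians(-80.5)),("lock",kh,b)):
  for a in (0,180,-90,-102,90):
    for kk in((1,)):
        R=Rz(yaw+np.radians(a))@np.diag([1.,-1,-1]); q=robot.inverse_kinematics(p,R); print(nm,a,None if q is None else np.round(q,2))
E
```

```text
plate (array([597.1,  48.3]), array([43.5, 43. ]), 'longyaw', 78.6, 194) [597.45539746  48.27507572 144.86731678]
tray (array([489.5, 373.5]), array([ 88. , 128.2]), 'longyaw', -18.6, 460)
grip (array([434.9, 391.4]), array([34.5, 13.7]), 'longyaw', 73.6, 59) [434.55260255 389.97870564  84.01312525]
rim (array([629.8, 137.6]), array([217.6, 149.4]), 'longyaw', 80.7, 575)
gate (array([621.7, 138.3]), array([217.9, 145.7]), 'longyaw', 79.2, 1369) 91.8677178788148
rim [[-71.6, -78.6], [-70.3, -69.6], [-7.0, 42.7], [67.6, 123.2], [69.6, 124.4]]
gate [[-79.9, 8.4], [-46.6, 12.8], [4.4, 62.1], [57.1, 110.9], [60.8, 114.7]]
pick 0 [-1.04  0.74  0.29  1.85 -0.35  0.61 -0.92]
0 +x [[-0.86, 0.44, 0.49, 1.88, -0.26, 0.88, -0.44], [-0.54, 0.64, 0.33, 1.45, -0.37, 1.5, -0.32], [-0.24, 0.87, -0.04, 1.05, -0.32, 1.93, -0.47]]
0 -y [[-0.9, 0.85, 0.73, 1.29, -0.57, 1.21, -1.9], [-0.66, 0.63, 0.54, 1.54, -0.86, 1.02, -1.54], [-0.38, 0.57, 0.36, 1.7, -1.19, 1.05, -1.14]]
0 -xy [[-0.95, 0.62, 0.57, 1.63, -0.38, 1.01, -1.24], [-0.57, 0.63, 0.4, 1.49, -0.66, 1.31, -0.94], [-0.34, 0.76, 0.35, 1.35, -0.88, 
[... 600 characters left out ...]
74, -0.28, 1.32, -0.54, 1.44, 2.1]]
1 +y [[-0.64, 0.65, 0.78, 1.69, -0.52, 1.02, -1.45], [-0.89, 0.79, 0.92, 1.5, -0.2, 1.25, -1.79], [-0.97, 0.95, 0.93, 1.31, 0.01, 1.48, -1.95]]
key 0 [-0.5   0.96  1.    2.04 -1.15  0.86 -1.78]
key 180 [-0.07  0.67  0.29  2.02 -0.37  0.51  0.65]
key -90 [ 0.13  0.64  0.02  2.01 -0.02  0.5   1.9 ]
key -102 [ 0.09  0.64  0.07  2.01 -0.09  0.49  1.75]
key 90 [-0.16  0.69  0.42  2.02 -0.53  0.54 -0.76]
lock 0 [-0.64  0.69  0.71  1.77 -0.56  0.9  -1.44]
lock 180 [-0.3   0.58  0.18  1.75 -0.14  0.82  1.32]
lock -90 [ 0.58  0.93 -1.28  1.7   0.93  1.26  2.03]
lock -102 [-0.08  0.57 -0.14  1.74  0.1   0.84  2.47]
lock 90 [-0.55  0.65  0.57  1.76 -0.44  0.86  0.02]
```

Run:
```python
from m import *
phi=np.radians(-18.6); R=Rz(phi)@G[0]; p=np.array([434.7,391.7,46])
robot.movep(p+[0,0,90],R); robot.movel(p,max_speed=120); robot.clamp()
s=robot.read_state(); print(s["time"],s["finger_gap"],s["gripper_force"],s["eef_pos"],s["ft_force"])
robot.movel(p+[0,0,40],max_speed=80); s=robot.read_state(); print(s["ft_force"],s["torque"])
c=robot.camera("side"); t=robot.camera("top"); a=np.hstack([cv2.resize(c["image"][150:250,150:280],None,fx=3,fy=3),cv2.resize(t["image"][150:250,100:230],None,fx=3,fy=3)]); cv2.imwrite("pics/lift.png",a)
```

```text
4.2167 13.690722318574451 60.48160135746002 [435.06574691 391.72828088  46.22218694] [ 1.94890318 -0.74983451  4.76811584]
[-0.16895247 -0.7322588  -5.068169  ] [0.12072908 0.22910163 0.00670876]
```

View pics/lift.png

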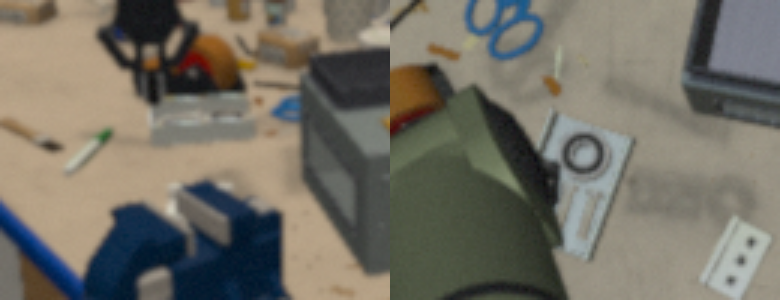

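The tray hangs level in the fingers, with the bearing (585,153) and bolts still inside. Next I'll carry it over and pour.

```bash
cat > pour.py <<'E'
from m import *
b=np.radians(-11); c=np.array([627.5,116.,0]); psi=b-np.pi/2
def lip(by,z): return c+Rz(b)@np.array([0,by,z])
E
python3 - <<'E'
from pour import *
s=robot.read_state(); p=s["eef_pos"]; robot.movel([p[0],p[1],260],max_speed=150)
P,R=tcp_from_lip(lip(85,215),psi,0,0); robot.movel(P,R,max_speed=150)
s=robot.read_state(); print(s["time"],s["qpos"],s["ft_force"])
for th,z in((12,195),(22,178),(30,166),(36,160),(42,158),(46,158)):
    P,R=tcp_from_lip(lip(85,z),psi,np.radians(th),0); robot.movel(P,R,max_speed=60); s=robot.read_state(); print(th,round(s["time"],2),s["ft_force"])
robot.wait(0.4); s=robot.read_state(); print(s["time"],s["ft_force"],s["finger_gap"])
t=robot.camera("side"); u=robot.camera("top"); cv2.imwrite("pics/pour.png",np.hstack([cv2.resize(t["image"][100:230,190:320],None,fx=3,fy=3),cv2.resize(u["image"][90:220,170:300],None,fx=3,fy=3)]))
E
```

```text
8.05 [-0.89074457  0.80823519  0.74048962  1.23312392 -0.5324354   1.29253947
 -1.92881795] [ 0.30260062 -0.17575559 -4.58339471]
12 8.42 [-0.08743194  1.4231186  -5.50360979]
22 8.8 [-0.28913355  0.81802803 -5.09750768]
30 9.18 [ 1.49187177  0.93993401 -4.06604005]
36 9.52 [-0.36544534  0.4614863  -1.83960349]
42 9.88 [-0.11186714  1.22562782 -2.05064175]
46 10.18 [-0.09157514 -0.98126757 -1.8188675 ]
10.5833 [-0.10950501 -1.27468414 -1.4936539 ] 13.21846277927434
```

View pics/pour.png

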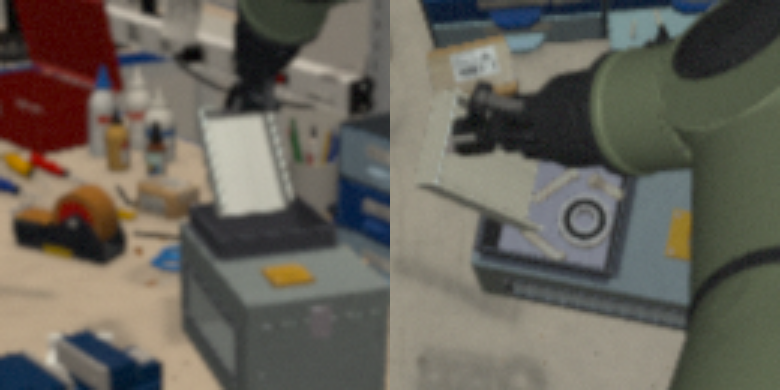

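The tray is empty. The bearing (585,220) and three bolts are on the gate, at about (555,183), (607,183) and (545,243). I'll return the tray to where it stood.

Run:
```python
from pour import *
P,R=tcp_from_lip(lip(100,225),psi,np.radians(10),0); robot.movel(P,R,max_speed=200)
phi=np.radians(-18.6); R=Rz(phi)@G[0]; p=np.array([434.9,391.7,46])
robot.movel(p+[0,0,120],R,max_speed=250)
robot.movel(p+[0,0,10],max_speed=150)
print(robot.movel(p+[0,0,-2],max_speed=20,guard=4)); s=robot.read_state(); print(s["eef_pos"],s["ft_force"])
robot.open_gripper(); robot.movel(s["eef_pos"]+[0,0,100],max_speed=200)
k=np.array([502.7,-132.3,48]); yaw=np.radians(-80.5)
K=Rz(yaw+np.pi)@np.diag([1.,-1,-1])
robot.movep(k+[0,-30,190],K)
s=robot.read_state(); print(s["time"],s["eef_pos"],s["qpos"])
for n in("top","side"):
    c=robot.camera(n); np.savez(n+"1.npz",w=pts(c),img=c["image"])
    cv2.imwrite(f"pics/{n}1.png",cv2.resize(c["image"][120:290,130:380],None,fx=3,fy=3))
```

```text
True
[435.15053357 391.66641121  46.09474161] [ 0.10540144 -0.86842113  7.46586775]
17.9333 [ 502.98145748 -161.45147386  237.75353229] [-0.11010158  0.38506809  0.40786047  1.86290423 -0.18697607  0.93129447
  0.55007194]
```

View pics/top1.png

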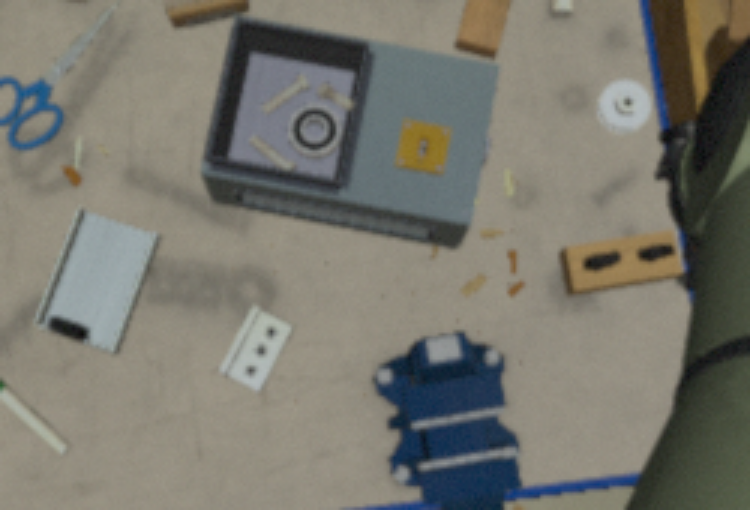

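View pics/side1.png

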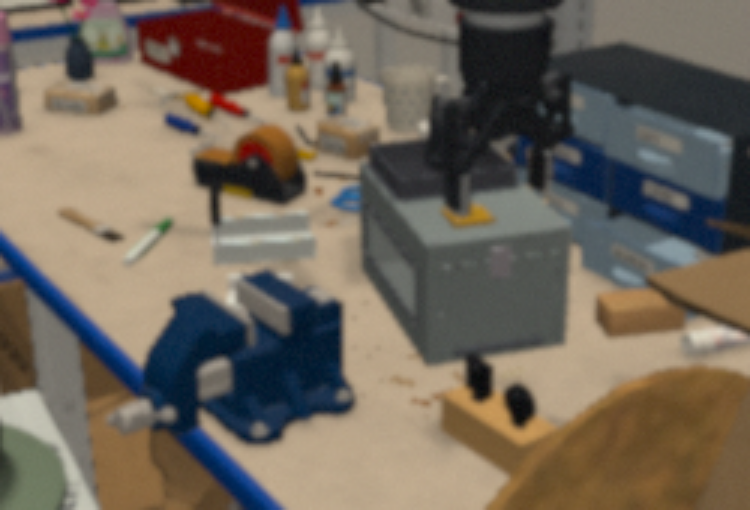

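Run:
```python
from m import *
w=np.load("top1.npz")["w"]; img=np.load("top1.npz")["img"]; hsv=cv2.cvtColor(img,cv2.COLOR_BGR2HSV)
m=(hsv[...,0]>15)&(hsv[...,0]<32)&(hsv[...,1]>120)&(np.abs(w[...,2]-145)<12)&(np.abs(w[...,0]-600)<40)&(np.abs(w[...,1]-45)<40)
hull=cv2.convexHull(np.argwhere(m)[:,::-1].astype(np.int32)); mk=np.zeros(m.shape,np.uint8); cv2.fillPoly(mk,[hull],1); mk=cv2.erode(mk,np.ones((5,5)))
print("plate",rect(w[m][:,:2]),w[m].mean(0)); hol=(mk>0)&((hsv[...,1]<110)|(hsv[...,2]<90)); print("hole",hol.sum(),np.argwhere(hol).mean(0),np.nanmean(w[hol],0),np.argwhere(mk>0).mean(0),np.nanmean(w[mk>0],0))
k=np.array([502.7,-132.3,48]); K=Rz(np.radians(99.5))@np.diag([1.,-1,-1])
robot.movel(k+[0,0,60],K,max_speed=200); print(robot.movel(k,max_speed=100,guard=8))
a=robot.read_state(); robot.clamp(); s=robot.read_state(); print(s["eef_pos"],s["finger_gap"],s["gripper_force"],s["ft_force"],s["torque"],a["ft_force"])
robot.movel(k+[0,0,60],max_speed=80); s=robot.read_state(); print(s["time"],s["eef_pos"],s["finger_gap"],s["ft_force"],s["torque"])
c=robot.camera("side"); cv2.imwrite("pics/key.png",cv2.resize(c["image"][170:290,240:360],None,fx=4,fy=4))
```

```text
plate (array([597.4,  48.3]), array([43.3, 45.3]), 'longyaw', -11.3, 192) [597.99089887  48.08111032 144.96982653]
hole 12 [169.25 270.25] [605.81990027  46.60941411 103.06288785] [168.49090909 270.6       ] [598.96012236  48.14894502 139.99021343]
False
[ 502.64050624 -132.29163304   48.14460051] 9.133886507938984 58.63270461559296 [-2.36753276  0.32717445  4.46614433] [ 0.01977603  0.34317508 -0.03807385] [-0.30210998 -0.21625453 -0.87979021]
21.175 [ 502.51006678 -132.19270802  107.65748702] 9.306802214874386 [ 1.13929408  0.3565756  -1.14602091] [-0.01626971  0.02721604  0.01188318]
```

View pics/key.png

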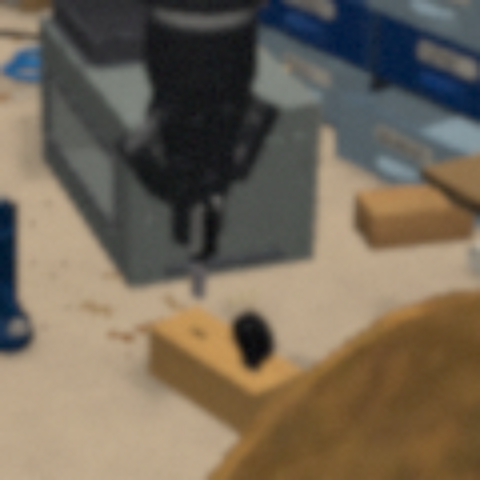

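The square key is out (blade at (198,280)) and the round one is still in the block. Now I'll find the slot.

```bash
cat > ins.py <<'E'
from m import *
b=np.radians(-11.1); B=Rz(b); KR=Rz(b+np.pi)@np.diag([1.,-1,-1])
def P(h,x,y,z): q=h+B@np.array([x,y,0]); return np.array([q[0],q[1],z])
def st(t=""):
    s=robot.read_state(); print(t,round(s["time"],2),np.round(s["eef_pos"],2),"F",np.round(B.T@s["ft_force"],1),"M",np.round(s["torque"],2)); return s
E
python3 - <<'E'
from ins import *
h=np.array([597.6,48.3,0])
p=robot.read_state()["eef_pos"]; robot.movel([p[0],p[1],220],max_speed=200)
robot.movel(P(h,0,0,220),KR,max_speed=250); robot.movel(P(h,0,0,192),max_speed=80); st("hover")
for dx,dy in((0,0),(0,-2),(0,2),(-2,0),(2,0),(0,-4),(0,4),(-3,-2),(-3,2),(3,2),(3,-2)):
    robot.movel(P(h,dx,dy,190),max_speed=40)
    g=robot.movel(P(h,dx,dy,171),max_speed=25,guard=6); s=st((dx,dy,g))
    if s["eef_pos"][2]<178: break
E
```

```text
hover 23.79 [597.52  48.18 191.83] F [ 0.6 -0.1  0.5] M [ 0.04 -0.01 -0.  ]
(0, 0, False) 24.95 [597.7   48.29 171.11] F [-0.3 -0.2  0.2] M [ 0.01 -0.02  0.01]
```

Run:
```python
from ins import *
h=np.array([597.6,48.3,0]); r={}
for n,d in(("+x",(6,0)),("-x",(-6,0)),("+y",(0,4)),("-y",(0,-4))):
    g=robot.movel(P(h,*d,171),max_speed=15,guard=4); s=st((n,g)); r[n]=B.T@(s["eef_pos"]-h)
    if n=="-x": h=P(h,(r["+x"][0]+r["-x"][0])/2,0,0)
    robot.movel(P(h,0,0,171),max_speed=25)
h=P(h,0,(r["+y"][1]+r["-y"][1])/2,0) 
print(h,r); np.save("h.npy",h); robot.movel(P(h,0,0,171),max_speed=25); st()
```

```text
('+x', True) 25.24 [599.58  47.94 170.66] F [-0.5  0.3 -1. ] M [0.07 0.04 0.02]
('-x', True) 25.82 [594.4   48.86 170.96] F [ 3.4  0.4 -0.1] M [-0.1  -0.94 -0.05]
('+y', True) 26.32 [596.71  48.71 170.53] F [ 0.4 -1.  -0.3] M [-0.3  -0.   -0.01]
('-y', True) 26.82 [596.43  46.92 170.73] F [0.3 2.5 0.1] M [ 0.54 -0.2  -0.04]
[596.86638666  47.75942716   0.        ] {'+x': array([2.01428639e+00, 2.87842248e-02, 1.70659752e+02]), '-x': array([-3.24592088e+00, -7.04625535e-02,  1.70956005e+02]), '+y': array([ -0.33406268,   0.23654283, 170.52912415]), '-y': array([ -0.26661931,  -1.57993651, 170.7256123 ])}
 27.32 [596.81  47.64 170.94] F [ 0.9  0.3 -0.4] M [-0.04 -0.01  0.  ]
```

```bash
cat > wig.py <<'E'
from ins import *
h=np.load("h.npy"); z=robot.read_state()["eef_pos"][2]; sg=1; log=[]
for i in range(60):
    z-=0.6; A=1.8
    g=robot.movel(P(h,sg*A,0,z),max_speed=25,guard=22); sg=-sg
    s=robot.read_state(); F=B.T@s["ft_force"]; log.append((round(float(s["eef_pos"][2]),1),np.round(F).astype(int).tolist(),g))
    if F[2]>18: z+=1.2
    if z<153.2 or s["time"]>46: break
print(log); robot.movel(P(h,0,0,z),max_speed=25,guard=25); st("end")
E
python3 wig.py
```

```text
[(170.3, [0, -1, -1], False), (169.8, [1, -1, -1], False), (169.7, [-1, 0, 8], False), (168.4, [0, 0, -1], False), (168.5, [-3, 0, 12], False), (167.2, [0, 1, -1], False), (166.6, [-5, 1, 1], False), (166.2, [1, -1, -1], False), (165.4, [-3, 1, 0], False), (165.0, [-1, 0, 0], False), (164.2, [-2, 0, 0], False), (163.8, [1, 0, 0], False), (163.0, [-1, 0, -2], False), (162.7, [1, 1, 0], False), (161.7, [-1, -1, -1], False), (161.8, [3, 1, 2], False), (160.3, [1, -1, -1], False), (160.6, [5, 0, 3], False), (159.1, [0, 0, 0], False), (159.1, [5, -1, 0], False), (158.0, [0, 0, 0], False), (157.9, [3, -1, -1], False), (156.9, [-1, 0, 0], False), (156.6, [3, -1, -1], False), (155.7, [-2, -1, -1], False), (155.5, [2, -1, -2], False), (154.5, [0, 0, 0], False), (154.3, [2, 0, -1], False), (153.3, [-1, 0, 0], False), (153.2, [2, 0, 3], False)]
end 36.52 [596.56  47.93 153.17] F [-3.1 -0.2  8.7] M [ 0.08  0.74 -0.04]
```

```bash
cat > turn.py <<'E'
from ins import *
h=np.load("h.npy")
robot.movel(P(h,0,0,155),max_speed=20,guard=20) if False else None
print(robot.movel(P(h,0,0,151),max_speed=10,guard=8)); s=st("down"); z=s["eef_pos"][2]; robot.wait(0.2)
c=s["eef_pos"].copy()
for a in range(10,101,10):
    R=Rz(b+np.pi-np.radians(a))@np.diag([1.,-1,-1])
    robot.movel([h[0],h[1],z],R,max_speed=30); s=st(a)
    if abs(s["torque"][2])>1.5 or np.linalg.norm(s["ft_force"])>40: break
E
python3 turn.py
```

```text
True
down 36.73 [596.58  47.91 153.12] F [-4.1  0.  12.3] M [-0.1   0.84  0.01]
10 37.25 [596.93  48.05 153.21] F [0.8 1.6 5. ] M [ 0.37 -0.18  0.02]
20 37.58 [597.12  48.31 153.23] F [1.6 4.8 3.4] M [ 1.1  -0.66  0.07]
30 37.9 [597.31  48.58 153.24] F [3.  6.6 2.1] M [ 1.44 -1.03  0.16]
40 38.23 [597.55  48.82 153.26] F [4.4 8.3 1.1] M [ 1.75 -1.44  0.11]
50 38.55 [597.83  49.   153.29] F [ 6.   9.8 -0. ] M [ 1.98 -1.84  0.09]
60 38.88 [598.15  49.13 153.3 ] F [ 7.6  9.8 -1. ] M [ 2.12 -2.43  0.13]
70 39.2 [598.44  49.21 153.32] F [10.  10.7 -3.3] M [ 2.2  -2.89  0.12]
80 39.52 [598.78  49.18 153.4 ] F [12.  11.  -4.6] M [ 2.16 -3.47  0.14]
90 39.85 [599.09  49.14 153.43] F [16.  11.5 -4.9] M [ 2.08 -3.99  0.14]
100 40.17 [599.33  48.95 153.49] F [16.4 10.7 -4.6] M [ 1.89 -4.34  0.15]
```

Run:
```python
from ins import *
for i in range(2):
    s=robot.read_state(); p=s["eef_pos"]; robot.movel([599.7+.3*i,49.3,152.8],max_speed=20); st(i)
R=Rz(b+np.pi-np.radians(104))@np.diag([1.,-1,-1]); robot.movel([599.9,49.3,152.6],R,max_speed=20); s=st("104"); 
print(s["tool_rot"].round(3).tolist(),s["finger_gap"],s["gripper_force"])
robot.wait(.5); im=[]
for n,(u,v) in(("top",(190,100)),("side",(230,140))):
    c=robot.camera(n); im.append(cv2.resize(c["image"][v:v+130,u:u+130],None,fx=3,fy=3))
    w=pts(c); 
    if n=="top": d=sel(w,(540,720),(100,240),(-5,110)); print(np.round(np.percentile(d[:,2],[5,25,50,75,95])))
cv2.imwrite("pics/turned.png",np.hstack(im))
```

```text
0 40.48 [600.17  49.2  153.19] F [1.7 3.6 8.4] M [ 0.54 -0.55  0.05]
1 40.73 [600.22  49.21 153.2 ] F [ 0.5  2.9 10.1] M [ 0.58 -0.17  0.1 ]
104 40.98 [600.33  49.08 153.17] F [-0.1  2.  12.4] M [ 0.42 -0.24  0.16]
[[0.42, 0.908, 0.001], [0.908, -0.42, 0.0], [0.0, 0.001, -1.0]] 8.965695672245863 62.15178966522217
[ -1.   3.   7.  21. 104.]
```

View pics/turned.png

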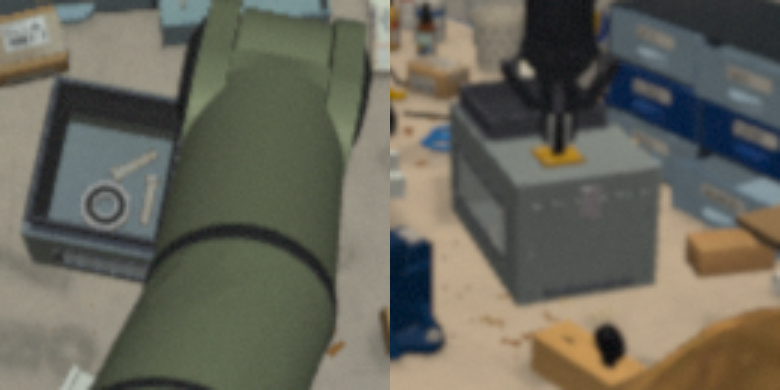

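The gate is open. The bearing (105,205) and two bolts, at (133,165) and (150,198), are on the box floor, and the arm probably hides the third bolt. I'll turn slightly further against the stop and look again.

Run:
```python
from ins import *
for a in (108,112):
    R=Rz(b+np.pi-np.radians(a))@np.diag([1.,-1,-1]); robot.movel([599.9,49.3,152.6],R,max_speed=20); s=st(a)
robot.wait(.4); st("w")
im=[]
for n,(u,v) in(("top",(195,120)),("side",(240,165))):
    c=robot.camera(n); print(n,[(np.round(r["centre"]).tolist(),round(r["conf"],2)) for r in robot.recognise(c,"reject_bolt_0")]); im.append(cv2.resize(c["image"][v:v+75,u:u+65],None,fx=6,fy=6,interpolation=cv2.INTER_CUBIC))
cv2.imwrite("pics/t2.png",np.hstack(im))
```

```text
108 41.83 [600.42  48.83 153.17] F [ 1.7  0.9 11.4] M [ 0.05 -0.44  0.25]
112 42.08 [600.54  48.74 153.18] F [ 2.7  0.6 10.4] M [-0.17 -0.65  0.56]
w 42.48 [600.55  48.76 153.18] F [ 2.2  0.4 10.2] M [-0.14 -0.64  0.52]
top [([235.0, 152.0], 0.64), ([238.0, 164.0], 0.47)]
side []
```

View pics/t2.png

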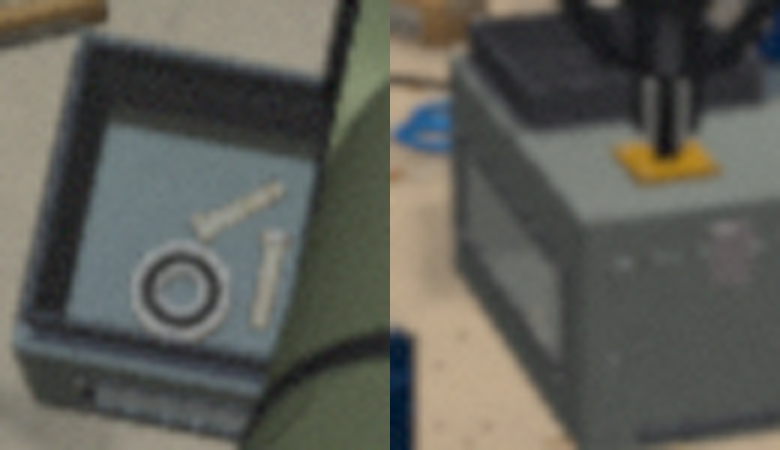

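```bash
python3 -c "
from h import *
print(robot.finish_job()); print(robot.read_state()['time'])"
```

```text
the job is handed in; nothing more can be done
None
the job is handed in; nothing more can be done
```

I handed the job in at about 42.5 s of robot time: parts tipped, tray set back upright, square key home and held turned against the stop with the gate open; the bearing and two bolts showed on the box floor, but the arm hid the third bolt, so I never saw it drop.

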